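# Present the heavier check weight over the cleared test platform

### The arm

A 6-joint arm with a two-finger parallel gripper is mounted at the origin on the work surface. World frame = base frame: x ahead of the robot, y to its left, z up, the work surface at z = 0. Lengths are in m, angles in rad, forces in N, time in s.
With the tool pointing down it reaches from about 0.225 to 0.875 m from the base axis. Payload 3.4 kg.
Tool frame: the origin (TCP) lies on the centre line of the jaws, within the pads' length; the fingertips stand 22 mm ahead of it and the grasp point (between the pads) lies 3 mm ahead of it; z points along the fingers, y is the line along which they close (so a half turn about z gives the same grasp; the last joint's range is limited). The gripper opens to 85 mm and grips with 20 to 120 N. Pads are 22 mm wide; open, the fingers measure 114 mm over their backs; the gripper's body (76 mm by 85 mm) begins 54 mm behind the grasp point. The pads swing forward as they close: fully open they stand 13 mm farther back than shut.
Start: joints at [-1.404, 0.276, 1.505, -0, 1.361, -0.121], TCP at [0.163, -0.551, 0.253] pointing down, gripper open.
Joint ranges: [-2.89, 2.89], [-0.75, 2.08], [0.22, 2.7], [-1.18, 4.32], [0.11, 2.71], [-2.7, 2.7]. Speed limits (rad/s): [2.57, 2.57, 3.14, 3.14, 3.14, 3.14].

### API

Orientations are given as a unit quaternion [w, x, y, z].
In Python, from rig import readout, optics, ticket gives the robot as it stands. The module is installed in compiled form; this text tells all that it offers.
- The arm moves only by the shell command python3 -m handwheel 'ROWS' [OPENING] [FORCE]. ROWS is a JSON list of rows, 1 to 5 of them, each an object with the fields sx, sy, sz (the shift in m), rz (a turn about the tool's z in rad); a field left out counts as zero; each row shifts and turns the commanded pose from where the row before left it, along the tool's axes as they then stand; what a row does not reach is not made up. A row lasts 1/12 s, in which the tool goes at most 0.0417 m and 0.125 rad, less where a joint would pass 70% of its speed; a pose out of reach is approached as far as the arm can. OPENING is the finger opening in m, set as the command begins (- or left out keeps the last). The fingers move at their own pace and stop on an object; FORCE is the grip in N (left out, the last holds). Time passes only in rows, so rows that do not move let the fingers close. It prints the time, the measured TCP pose, the force, the opening and the grip force at its end. Input that does not fit is refused with a message, and nothing moves.
- readout.get_state(): the state, without advancing time (a new reading comes with each control period).
- optics.get_image(name): name is "scene" or "top" or "wrist"; returns a dict with "img" (384x512x3 uint8, red, green, blue), "camera_matrix" (3x3 intrinsics, pixels), "k1" (the pictures are not rectified: a ray, as slopes to the right and down, at radius r is drawn at 1 + k1 r^2 times it, then the intrinsics apply), "T" (4x4, takes a point from camera to world coordinates); the wrist camera has in their place "hand_eye" (4x4, takes a point from camera to tool coordinates, whose origin is the TCP and whose axes are the flange's). Camera axes: x right, y down, z forward; pixel columns grow to the right and rows downward; lengths in m; the calibration is good to about 2 mm. A picture is of the moment at which its call begins: read the wrist's pose just before it. There is no depth.
- ticket.sign_off(): hands the job in; it is judged then, once.
The state is a dict: "clock": time; "qpos": joint angles; "qd": joint speeds; "effort": joint torques, N m; "position": TCP position; "ee_rot": TCP orientation; "contact_force": force on the tool from outside, world axes, zero at the start; "moment": the same for the moment, N m; "width": finger opening in m; "gripper_force": force on a finger pad.
Only numpy, scipy, OpenCV 4.12 (cv2) and the standard library are available. Lean on these libraries where they do the work, as an engineer would, in place of code of your own. Each camera call takes 0.05 s, during which the arm holds its last target. There are 200 camera calls.

### The job

First clear the sample tub off the round test platform and stand it in the free half of the grey tray. Then lift the two look-alike check weights off the mat in turn to feel which is heavier, stand the lighter one upright back on the mat, and finish holding the heavier one upright and still, in the gripper, a few centimetres above the middle of the platform without touching it, so that the operator can zero the instrument. Do not drop or tip anything, and leave the other things where they are.

Things in the scene. Friction and masses are not known exactly. Their poses are not given: they have to be found in the camera images.
- tub: sealed amber-orange sample tub with a white lid, a plain cylinder 56 mm across (lid 57 mm) and 40 mm tall, about 0.12 kg, that starts on the stand's round platform. Origin at the centre of its underside, z up
- tub_other: bystander: a second tub of the same kind already in the tray, towards its +y end; same size and origin
- weight_p: one of two look-alike steel check weights standing on the mat, one clearly heavier than the other (roughly 0.45 to 0.65 kg against 0.22 to 0.33 kg), either may be which: only lifting tells. A cylinder 48 mm across and 40 mm tall, above it a neck 16 mm across (40 to 52 mm) and on top a cylindrical grip knob 28 mm across (52 to 74 mm up). Origin at the centre of its underside, z up along its axis
- weight_q: one of two look-alike steel check weights standing on the mat, one clearly heavier than the other (roughly 0.45 to 0.65 kg against 0.22 to 0.33 kg), either may be which: only lifting tells. A cylinder 48 mm across and 40 mm tall, above it a neck 16 mm across (40 to 52 mm) and on top a cylindrical grip knob 28 mm across (52 to 74 mm up). Origin at the centre of its underside, z up along its axis
- stand: fixed platform stand: steel flange 104 mm across, black column, and a flat black round platform 120 mm across whose top is 86 mm above the table. Origin on the table at the column's axis, z up; a small thumb knob sticks out of the column to its +x side under the platform
- platform (a point): centre of the top face of the stand's round platform, 86 mm above the table
- mat: fixed flat black rubber mat, 130 mm (its x) by 220 mm (its y), 3 mm thick, on which the two weights stand. Origin at the centre of its underside, its top is at 3 mm
- tray: fixed shallow grey plastic tray, outside 160 mm (its x) by 250 mm (its y), rim 18 mm high, wall and floor 5 mm thick. Origin at the centre of its underside
- tray_free (a point): middle of the free half of the tray, on its inner floor (5 mm above the table), 58 mm from the tray's centre along the tray's -y axis
- jar: bystander: jar with a red cap, 60 mm across, 85 mm tall, origin under its centre
- beaker: bystander: clear open beaker, 68 mm across, 75 mm tall, origin under its centre
- pen_pot: bystander: white open pot, 72 mm across, 80 mm tall, origin under its centre
- spatula: bystander: spatula 200 mm long with a blue handle, lying flat along its own x, origin underneath near its middle
- mouse: bystander: black computer mouse, 100 by 58 mm, 32 mm tall, origin under its centre
- vial: bystander: small bottle 32 mm across, 60 mm tall, origin under its centre

How it is judged:
On the way, in this order (a step that is already met when the one before it is completed fails the run):
1. the tub stands in the tray, released (x of tub in the frame of tray between -0.06 and 0.06 m and y of tub in the frame of tray between -0.105 and 0.105 m and z of tub in the frame of tray between -0.003 and 0.012 m and angle between tub's own z axis and vertical below 0.15 rad and contact force between the fingers and tub below 0.1 N), for 0.2 s.
2. after that, the lighter weight is lifted at least 20 mm in the fingers while the heavier (over 3.9 N) stands on the mat (the heavier may also have been lifted before) (((z of weight_q in the frame of mat above 0.023 m and contact force between the fingers and weight_q above 2 N and x of weight_p in the frame of mat between -0.065 and 0.065 m and y of weight_p in the frame of mat between -0.11 and 0.11 m and z of weight_p in the frame of mat between -0.003 and 0.008 m and angle between weight_p's own z axis and vertical below 0.15 rad and contact force between the fingers and weight_p below 0.1 N and linear speed of weight_p below 0.02 m/s and contact force between weight_p and mat above 3.9 N) or (z of weight_p in the frame of mat above 0.023 m and contact force between the fingers and weight_p above 2 N and x of weight_q in the frame of mat between -0.065 and 0.065 m and y of weight_q in the frame of mat between -0.11 and 0.11 m and z of weight_q in the frame of mat between -0.003 and 0.008 m and angle between weight_q's own z axis and vertical below 0.15 rad and contact force between the fingers and weight_q below 0.1 N and linear speed of weight_q below 0.02 m/s and contact force between weight_q and mat above 3.9 N))), for 0.2 s.
3. the lighter weight (under 3.9 N) stands on the mat and the heavier is held at least 20 mm above it (((z of weight_p in the frame of mat above 0.023 m and contact force between the fingers and weight_p above 2 N and x of weight_q in the frame of mat between -0.065 and 0.065 m and y of weight_q in the frame of mat between -0.11 and 0.11 m and z of weight_q in the frame of mat between -0.003 and 0.008 m and angle between weight_q's own z axis and vertical below 0.15 rad and contact force between the fingers and weight_q below 0.1 N and linear speed of weight_q below 0.02 m/s and contact force between weight_q and mat between 1 and 3.9 N) or (z of weight_q in the frame of mat above 0.023 m and contact force between the fingers and weight_q above 2 N and x of weight_p in the frame of mat between -0.065 and 0.065 m and y of weight_p in the frame of mat between -0.11 and 0.11 m and z of weight_p in the frame of mat between -0.003 and 0.008 m and angle between weight_p's own z axis and vertical below 0.15 rad and contact force between the fingers and weight_p below 0.1 N and linear speed of weight_p below 0.02 m/s and contact force between weight_p and mat between 1 and 3.9 N))), for 0.2 s.
At the end, for the whole second after the job is handed in: Heavier weight held still in the fingers, upright within 0.2 rad, within 30 mm of the platform centre, its underside 8 to 100 mm above and clear of the platform; lighter weight upright and released on the mat; tub upright and released on the tray floor (all of step 1 and (((z of weight_p in the frame of mat above 0.023 m and contact force between the fingers and weight_p above 2 N and x of weight_q in the frame of mat between -0.065 and 0.065 m and y of weight_q in the frame of mat between -0.11 and 0.11 m and z of weight_q in the frame of mat between -0.003 and 0.008 m and angle between weight_q's own z axis and vertical below 0.15 rad and contact force between the fingers and weight_q below 0.1 N and linear speed of weight_q below 0.02 m/s and contact force between weight_q and mat between 1 and 3.9 N) and horizontal distance between weight_p and platform below 0.03 m and z of weight_p in the frame of platform between 0.008 and 0.1 m and angle between weight_p's own z axis and vertical below 0.2 rad and linear speed of weight_p below 0.02 m/s and contact force between weight_p and stand below 0.1 N and contact force between weight_p and tub below 0.1 N) or ((z of weight_q in the frame of mat above 0.023 m and contact force between the fingers and weight_q above 2 N and x of weight_p in the frame of mat between -0.065 and 0.065 m and y of weight_p in the frame of mat between -0.11 and 0.11 m and z of weight_p in the frame of mat between -0.003 and 0.008 m and angle between weight_p's own z axis and vertical below 0.15 rad and contact force between the fingers and weight_p below 0.1 N and linear speed of weight_p below 0.02 m/s and contact force between weight_p and mat between 1 and 3.9 N) and horizontal distance between weight_q and platform below 0.03 m and z of weight_q in the frame of platform between 0.008 and 0.1 m and angle between weight_q's own z axis and vertical below 0.2 rad and linear speed of weight_q below 0.02 m/s and contact force between weight_q and stand below 0.1 N and contact force between weight_q and tub below 0.1 N)) and linear speed of tub below 0.02 m/s); the arm keeps its last pose, push and grip.
It fails at once if the tub or a weight is dropped or knocked flying ((linear speed of tub above 0.35 m/s and contact force between the fingers and tub below 0.05 N) or (linear speed of weight_p above 0.35 m/s and contact force between the fingers and weight_p below 0.05 N) or (linear speed of weight_q above 0.35 m/s and contact force between the fingers and weight_q below 0.05 N)).
It fails at once if the tub or a weight is tipped over (angle between any of tub, weight_p, weight_q's own z axis and vertical above 0.7 rad).
It fails at once if a bystander is pushed more than 30 mm from its place (distance of any of tub_other, jar, beaker, pen_pot, spatula, mouse, vial from where it was at the start of the episode above 0.03 m).
It also fails if it takes over 72 s, if anything falls off the work surface, if the arm or the gripper's body presses on something with over 40 N, if the wrist force passes 120 N, or if a joint passes its speed limit or range.

## Working session

There is one attempt and no reset: what is moved stays moved. The work goes in short steps, Python scripts to look and compute and a shell command to move; the robot and the scene stay as the last step left them, time stands still between calls to the robot, and variables do not carry over. Pictures are saved under pics/ and viewed, at most 10 in all, crops included, and the job is handed in when it is done.

```bash
mkdir -p pics
cat > h.py <<'E'
import numpy as np, cv2
from rig import readout, optics
def ray(d,u,v):
    K=np.array(d["camera_matrix"]);k=d["k1"]
    p=cv2.undistortPoints(np.array([[[u,v]]],float),K,np.array([k,0,0,0.]))[0,0]
    return np.array([p[0],p[1],1.])
def on_plane(d,u,v,z,T=None):
    T=np.array(d["T"]) if T is None else T
    r=T[:3,:3]@ray(d,u,v);o=T[:3,3]
    return o+r*(z-o[2])/r[2]
E
python3 - <<'E'
from h import *
for n in("top","scene"):
    d=optics.get_image(n);cv2.imwrite(f"pics/{n}0.png",cv2.resize(d["img"][:,:,::-1],None,fx=1.5,fy=1.5));np.save(n+"0.npy",d,allow_pickle=True)
    print(n,np.round(d["T"],3).tolist(),d["camera_matrix"],d["k1"])
s=readout.get_state();print(s)
E
```

```text
top [[0.021, -0.987, 0.158, 0.437], [-1.0, -0.024, -0.015, -0.0], [0.018, -0.157, -0.987, 1.096], [0.0, 0.0, 0.0, 1.0]] [[370.93861622   0.         250.78847573]
 [  0.         370.93861622 193.8874635 ]
 [  0.           0.           1.        ]] 0.03628660441805063
scene [[-0.709, 0.486, -0.51, 1.173], [0.705, 0.482, -0.521, 0.585], [-0.007, -0.729, -0.684, 0.887], [0.0, 0.0, 0.0, 1.0]] [[491.56046978   0.         251.77093436]
 [  0.         491.56046978 192.70240222]
 [  0.           0.           1.        ]] -0.20283309018288137
{'clock': 0.1, 'qpos': array([-1.40400406e+00,  2.76504948e-01,  1.50599784e+00,  1.40131622e-05,
        1.36073970e+00, -1.21021914e-01]), 'qd': array([ 0.00097283, -0.00113299, -0.00327464,  0.00011887, -0.00068565,
        0.00112317]), 'effort': array([ 6.54511005e-04, -4.17701590e+01, -2.46404314e+01, -2.45226929e-04,
        5.70569246e-03,  3.17710658e-06]), 'position': array([ 0.16313045, -0.55090894,  0.25254496]), 'ee_rot': array([-8.24857463e-04,  9.89663106e-01,  1.43409402e-01, -1.20271466e-05]), 'contact_force': array([-0.12081901, -0.88280894,  0.22772436]), 'moment': array([-0.04643951, -0.02238696,  0.0053818 ]), 'gripper_force': 0.0, 'width': 0.08525951989994841}
```

View pics/top0.png

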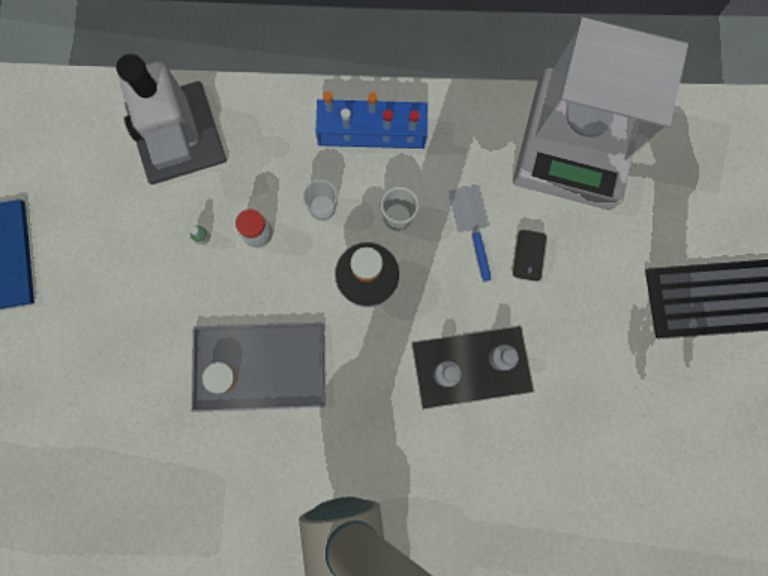

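View pics/scene0.png

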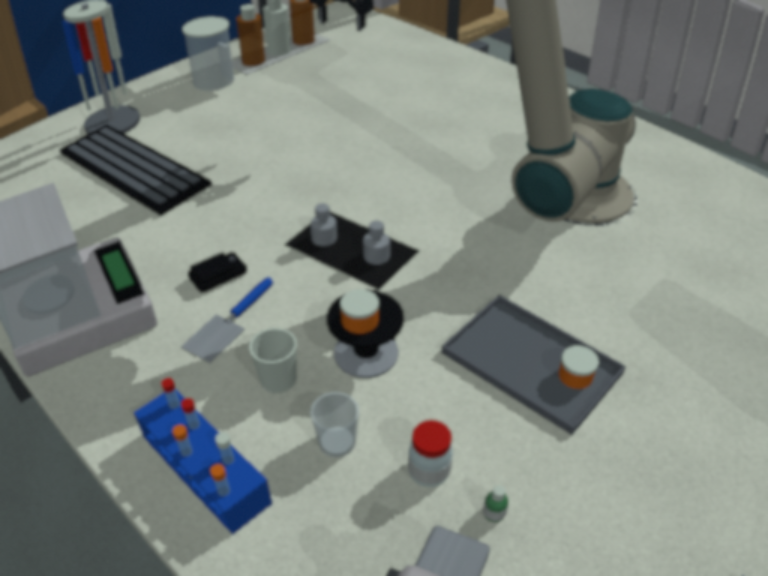

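The top view (1.5x pixels) shows the tub lid at (367,264) on the platform at (367,274). The tray spans (193,324) to (325,410), with its other tub at (218,378). The mat's weights have knobs near (448,372) and (506,357). The scene view agrees with this layout.

```bash
cat > m.py <<'E'
from h import *
d=np.load("top0.npy",allow_pickle=True).item();e=np.load("scene0.npy",allow_pickle=True).item()
def blob(d,mask,box,n=""):
    x0,y0,x1,y1=[int(b/1.5) for b in box];m=np.zeros(mask.shape,np.uint8);m[y0:y1,x0:x1]=mask[y0:y1,x0:x1]
    cs,_=cv2.findContours(m,cv2.RETR_EXTERNAL,cv2.CHAIN_APPROX_NONE);c=max(cs,key=cv2.contourArea)
    (u,v),(w,h),a=cv2.fitEllipse(cv2.convexHull(c)); print(n,"px",round(u*1.5),round(v*1.5),"size",round(w*1.5,1),round(h*1.5,1));return u,v,c
g=d["img"];hsv=cv2.cvtColor(g,cv2.COLOR_RGB2HSV);V=hsv[...,2];S=hsv[...,1]
for n,b,z in(("tub",(340,240,395,285),.126),("tub_other",(195,355,240,395),.045)):
    u,v,c=blob(d,((V>150)).astype(np.uint8),b,n);print(on_plane(d,u,v,z))
u,v,c=blob(d,(V<60).astype(np.uint8),(325,232,410,312),"plat");print(on_plane(d,u,v,.086))
for n,b in(("wA",(430,358,464,392)),("wB",(488,340,522,375))):
    u,v,c=blob(d,(V>75).astype(np.uint8),b,n);print(on_plane(d,u,v,.037))
for nm,b,z,m in(("mat",(400,315,545,420),.003,(V<75)),("tray",(180,312,337,420),.018,None)):
    if m is None: m=(V<125)
    m=cv2.morphologyEx(m.astype(np.uint8),cv2.MORPH_CLOSE,np.ones((9,9)));u,v,c=blob(d,m,b,nm)
    P=np.array([on_plane(d,*p[0],z)[:2] for p in c]);r=cv2.minAreaRect((P*1000).astype(np.float32));print(nm,r)
v=np.hstack([cv2.resize(g[200:285,265:365,::-1],None,fx=4,fy=4),cv2.resize(g[150:235,215:315,::-1],None,fx=4,fy=4)])
cv2.imwrite("pics/crop1.png",v)
E
python3 m.py
```

```text
tub px 366 262 size 29.9 30.5
[0.64336571 0.00526582 0.126     ]
tub_other px 217 377 size 28.8 29.9
[0.43578811 0.27517479 0.045     ]
plat px 367 274 size 62.0 62.6
[0.62993375 0.00284466 0.086     ]
wA px 447 373 size 26.1 26.9
[ 0.45166003 -0.15366389  0.037     ]
wB px 504 357 size 25.6 27.7
[ 0.48421227 -0.26058007  0.037     ]
mat px 471 366 size 78.9 158.7
mat ((467.07659912109375, -205.80624389648438), (127.30254364013672, 217.1585235595703), 9.89673137664795)
tray px 261 364 size 125.3 176.7
tray ((468.92535400390625, 197.28575134277344), (178.63442993164062, 272.1414489746094), 2.5668129920959473)
```

View pics/crop1.png

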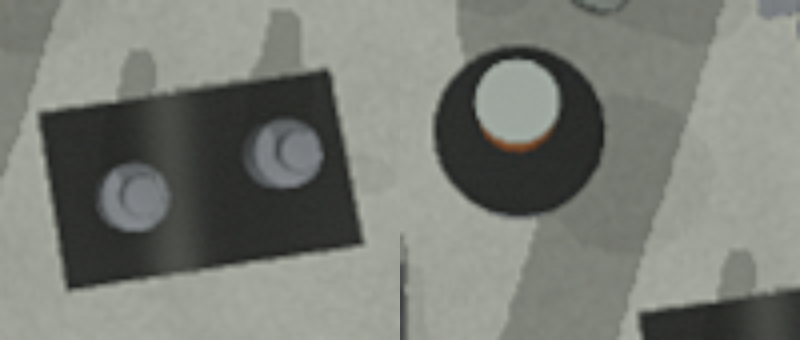

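The crop shows the left weight's knob at full-resolution (301,248.5) and the right weight's at (339.8,238.2). Both stand upright on the mat, and the tub is on the platform, slightly to the far side of centre.

```bash
cat > m2.py <<'E'
from h import *
d=np.load("top0.npy",allow_pickle=True).item();e=np.load("scene0.npy",allow_pickle=True).item()
for n,u,v in(("A",300.6,248),("B",339.3,237.8)): print(n,on_plane(d,u,v,.077))
print("tray",[on_plane(d,u/1.5,v/1.5,.018)[:2].round(3).tolist() for u,v in((193,326),(324,323),(325,405),(193,410))])
for n,u,v,z in(("tub",360,302,.126),("oth",580,360,.045),("A",377,228,.077),("B",323,211,.077)): print("scene",n,on_plane(e,u/1.5,v/1.5,z).round(4))
print("scene tray",[on_plane(e,u/1.5,v/1.5,.018)[:2].round(3).tolist() for u,v in((500,297),(443,350),(571,432),(624,367))])
s=readout.get_state();from scipy.spatial.transform import Rotation as R
print(R.from_quat(np.roll(s["ee_rot"],-1)).as_matrix().round(3))
E
python3 m2.py
cat > to.py <<'E'
import sys
from h import *
from scipy.spatial.transform import Rotation as R
s=readout.get_state();M=R.from_quat(np.roll(s["ee_rot"],-1)).as_matrix()
t=np.array([float(a) for a in sys.argv[1:4]])
print("t",round(s["clock"],2),"pos",s["position"].round(4),"yaw ty",np.degrees(np.arctan2(M[1,1],M[0,1])).round(1),"tool delta",(M.T@(t-s["position"])).round(4),"q",s["qpos"].round(2),"F",s["contact_force"].round(2),"w",round(s["width"],4),"g",round(s["gripper_force"],1))
E
python3 to.py .643 .004 .2
```

```text
A [ 0.45389984 -0.1540901   0.077     ]
B [ 0.48395293 -0.26008019  0.077     ]
tray [[0.532, 0.335], [0.544, 0.084], [0.388, 0.076], [0.375, 0.323]]
scene tub [0.6439 0.0069 0.126 ]
scene oth [0.439  0.2773 0.045 ]
scene A [ 0.4591 -0.1441  0.077 ]
scene B [ 0.4929 -0.2493  0.077 ]
scene tray [[0.392, 0.086], [0.552, 0.097], [0.541, 0.338], [0.378, 0.328]]
[[ 0.959  0.284 -0.   ]
 [ 0.284 -0.959  0.002]
 [ 0.    -0.002 -1.   ]]
t 0.1 pos [ 0.1631 -0.5509  0.2525] yaw ty -73.5 tool delta [ 0.6176 -0.3958  0.0533] q [-1.4   0.28  1.51  0.    1.36 -0.12] F [-0.12 -0.88  0.23] w 0.0853 g 0.0
```

```bash
python3 -m handwheel '[{"sx": 0.0309, "sy": -0.0198}, {"sx": 0.0309, "sy": -0.0198}, {"sx": 0.0309, "sy": -0.0198}, {"sx": 0.0309, "sy": -0.0198}, {"sx": 0.0309, "sy": -0.0198}]' 0.085 30
python3 -m handwheel '[{"sx": 0.0309, "sy": -0.0198}, {"sx": 0.0309, "sy": -0.0198}, {"sx": 0.0309, "sy": -0.0198}, {"sx": 0.0309, "sy": -0.0198}, {"sx": 0.0309, "sy": -0.0198}]'
python3 -m handwheel '[{"sx": 0.0309, "sy": -0.0198}, {"sx": 0.0309, "sy": -0.0198}, {"sx": 0.0309, "sy": -0.0198}, {"sx": 0.0309, "sy": -0.0198}, {"sx": 0.0309, "sy": -0.0198}]'
python3 -m handwheel '[{"rz": -0.12}, {"rz": -0.12}, {"rz": -0.12}, {"rz": -0.12}, {"rz": -0.12}]'
python3 -m handwheel '[{"rz": -0.12}, {"rz": -0.12}, {"rz": -0.12}, {"rz": -0.12}, {"rz": -0.12}]'
python3 -m handwheel '[{"rz": -0.12}, {}, {}]'; python3 to.py .6435 .0055 .2
```

```text
clock: 0.52
position: [0.2839, -0.411, 0.2529]
ee_rot: [-0.0, 0.99, 0.143, -0.0]
contact_force: [1.2, -0.3, 0.0]
width: 0.0854
gripper_force: 0.0
clock: 0.93
position: [0.404, -0.2721, 0.2531]
ee_rot: [-0.0, 0.99, 0.143, -0.0]
contact_force: [-0.1, -0.3, -0.4]
width: 0.0847
gripper_force: 0.0
clock: 1.35
position: [0.524, -0.1333, 0.253]
ee_rot: [-0.0, 0.99, 0.144, -0.0]
contact_force: [0.3, -0.4, 0.2]
width: 0.0847
gripper_force: 0.0
clock: 1.77
position: [0.5231, -0.1347, 0.2527]
ee_rot: [-0.0, 0.902, 0.432, -0.0]
contact_force: [-0.1, 0.8, 0.2]
width: 0.0852
gripper_force: 0.0
clock: 2.18
position: [0.523, -0.1349, 0.2528]
ee_rot: [-0.0, 0.734, 0.679, -0.0]
contact_force: [-0.1, -0.3, -0.1]
width: 0.0849
gripper_force: 0.0
clock: 2.43
position: [0.5231, -0.135, 0.253]
ee_rot: [-0.0, 0.695, 0.719, -0.0]
contact_force: [0.7, 0.0, -0.2]
width: 0.0852
gripper_force: 0.0
t 2.43 pos [ 0.5231 -0.135   0.253 ] yaw ty 1.9 tool delta [0.1363 0.1251 0.0529] q [-0.38  0.22  1.58 -0.    1.34 -0.42] F [ 0.66  0.01 -0.21] w 0.0852 g 0.0
```

```bash
python3 -m handwheel '[{"sx": 0.0273, "sy": 0.025}, {"sx": 0.0273, "sy": 0.025}, {"sx": 0.0273, "sy": 0.025}, {"sx": 0.0273, "sy": 0.025}, {"sx": 0.0273, "sy": 0.025}]'
python3 -m handwheel '[{}, {}, {}]' >/dev/null
cat > w.py <<'E'
import sys
from h import *
from scipy.spatial.transform import Rotation as R
def wrist(name):
    s=readout.get_state();d=optics.get_image("wrist")
    T=np.eye(4);T[:3,:3]=R.from_quat(np.roll(s["ee_rot"],-1)).as_matrix();T[:3,3]=s["position"]
    T=T@np.array(d["hand_eye"]);cv2.imwrite(f"pics/{name}.png",d["img"][:,:,::-1]);np.save(name+".npy",{"d":d,"T":T},allow_pickle=True)
    return d,T
def circ(d,T,mask,z,amin=300):
    cs,_=cv2.findContours(mask.astype(np.uint8),cv2.RETR_EXTERNAL,cv2.CHAIN_APPROX_NONE)
    for c in cs:
        if cv2.contourArea(c)<amin: continue
        P=np.array([on_plane(d,*p[0],z,T)[:2] for p in cv2.convexHull(c)]).astype(np.float32)
        (x,y),r=cv2.minEnclosingCircle(P);M=cv2.moments(c)
        print("px",round(M["m10"]/M["m00"]),round(M["m01"]/M["m00"]),"world",round(x,4),round(y,4),"r",round(r,4))
E
python3 to.py .6435 .0055 .2
python3 - <<'E'
from w import *
d,T=wrist("w1");hsv=cv2.cvtColor(d["img"],cv2.COLOR_RGB2HSV);print(T.round(3).tolist())
circ(d,T,(hsv[...,2]>150)&(hsv[...,1]<60),.126)
circ(d,T,hsv[...,2]<60,.086)
E
```

```text
clock: 2.85
position: [0.644, 0.0073, 0.2531]
ee_rot: [-0.0, 0.695, 0.719, -0.0]
contact_force: [0.6, -0.9, 0.6]
width: 0.0848
gripper_force: 0.0
t 3.1 pos [0.6427 0.0058 0.2527] yaw ty 2.1 tool delta [-0.0003  0.0009  0.0527] q [-0.1   0.38  1.35 -0.    1.41 -0.13] F [-0.75 -0.78 -0.69] w 0.0849 g 0.0
[[0.999, 0.033, 0.01, 0.64], [0.034, -0.95, -0.311, 0.086], [-0.001, 0.311, -0.951, 0.373], [0.0, 0.0, 0.0, 1.0]]
px 252 194 world 0.644 0.0048 r 0.0277
px 422 155 world 0.7716 0.0343 r 0.0622
px 182 220 world 0.6569 -0.0837 r 0.2778
px 430 26 world 0.7657 0.1262 r 0.0723
px 256 8 world 0.637 0.1442 r 0.0474
px 234 335 world 0.6594 -0.2656 r 0.3319
px 239 179 world 0.6318 0.0033 r 0.0595
px 20 43 world 0.4381 0.1205 r 0.0365
```

View pics/w1.png

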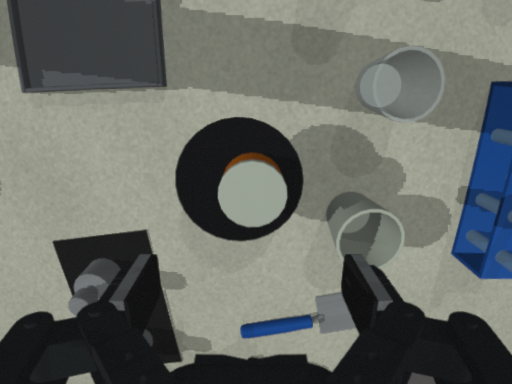

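The wrist view shows the tub lid at (252,194) and the platform at (239,179), so the tub is at (0.644,0.005) and the platform at (0.632,0.003). The descent path is clear.

```bash
python3 -m handwheel '[{"sx": -0.001, "sy": 0.001, "sz": 0.03}, {"sz": 0.03}, {"sz": 0.03}, {"sz": 0.03}, {"sz": 0.0165}]' >/dev/null
python3 -m handwheel '[{}, {}]' 0.085; python3 to.py .644 .005 .116
python3 -m handwheel '[{}, {}, {}, {}, {}]' 0.04 25
python3 -m handwheel '[{}, {}, {}, {}, {}]'
```

```text
clock: 3.73
position: [0.6433, 0.0038, 0.1165]
ee_rot: [-0.001, 0.695, 0.719, -0.001]
contact_force: [-0.3, -0.1, -0.5]
width: 0.0848
gripper_force: 0.0
t 3.73 pos [0.6433 0.0038 0.1165] yaw ty 2.0 tool delta [0.0011 0.0008 0.0005] q [-0.1   0.47  1.55 -0.    1.12 -0.14] F [-0.27 -0.1  -0.49] w 0.0848 g 0.0
clock: 4.15
position: [0.6453, 0.0046, 0.1192]
ee_rot: [0.002, 0.694, 0.72, 0.001]
contact_force: [-0.9, -1.0, 4.8]
width: 0.0554
gripper_force: 25.9
clock: 4.57
position: [0.6452, 0.0045, 0.1192]
ee_rot: [0.002, 0.694, 0.72, 0.001]
contact_force: [-1.6, -1.6, 6.9]
width: 0.056
gripper_force: 26.0
```

```bash
python3 -m handwheel '[{"sz": -0.005}, {"sz": -0.015}, {"sz": -0.025}, {"sz": -0.025}, {"sz": -0.01}]' 
python3 -m handwheel '[{}, {}, {}]' ;  python3 to.py .465 .149 .2
```

```text
clock: 4.98
position: [0.6459, 0.0051, 0.2007]
ee_rot: [0.002, 0.694, 0.72, 0.002]
contact_force: [-0.0, -0.3, -1.5]
width: 0.0554
gripper_force: 27.0
clock: 5.23
position: [0.6432, 0.0052, 0.1952]
ee_rot: [-0.001, 0.694, 0.72, -0.001]
contact_force: [-0.7, -0.4, -1.3]
width: 0.0558
gripper_force: 27.0
t 5.23 pos [0.6432 0.0052 0.1952] yaw ty 2.1 tool delta [ 0.1503 -0.1728 -0.0043] q [-0.1   0.41  1.44 -0.    1.29 -0.14] F [-0.66 -0.38 -1.32] w 0.0558 g 27.0
```

```bash
python3 -m handwheel '[{"sx": 0.01, "sy": -0.0115}, {"sx": 0.02, "sy": -0.023}, {"sx": 0.022, "sy": -0.025}, {"sx": 0.022, "sy": -0.025}, {"sx": 0.022, "sy": -0.025}]' >/dev/null
python3 -m handwheel '[{"sx": 0.022, "sy": -0.025}, {"sx": 0.02, "sy": -0.023}, {"sx": 0.0123, "sy": -0.0153}, {"sz": 0.01}, {"sz": 0.02}]' >/dev/null
python3 -m handwheel '[{"sz": 0.025}, {"sz": 0.025}, {"sz": 0.025}, {"sz": 0.02}, {"sz": 0.01}]' >/dev/null
python3 -m handwheel '[{}, {}, {}]'; python3 to.py .465 .149 .038
python3 - <<'E'
from w import *
d,T=wrist("w2")
E
```

```text
clock: 6.73
position: [0.4665, 0.1486, 0.0616]
ee_rot: [0.0, 0.694, 0.72, -0.0]
contact_force: [-0.1, 0.7, -0.4]
width: 0.0557
gripper_force: 27.1
t 6.73 pos [0.4665 0.1486 0.0616] yaw ty 2.1 tool delta [ 0.0004 -0.0015  0.0236] q [ 0.17  0.34  1.96 -0.    0.84  0.13] F [-0.1   0.72 -0.36] w 0.0557 g 27.1
```

View pics/w2.png

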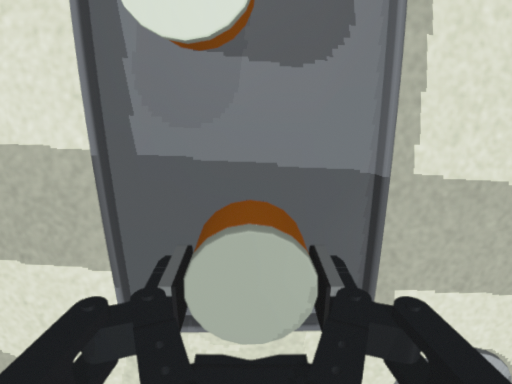

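The tub (251,285) is held level between the tray's side walls, clear of the tub at the top of the picture and of the near wall at row 328.

```bash
python3 -m handwheel '[{"sz": 0.008}, {"sz": 0.007}, {"sz": 0.004}, {"sz": 0.003}, {"sz": 0.001}]' >/dev/null
python3 -m handwheel '[{}, {}, {}]'; python3 to.py .465 .149 .038
```

```text
clock: 7.45
position: [0.4662, 0.1489, 0.0389]
ee_rot: [0.0, 0.694, 0.72, 0.0]
contact_force: [0.5, -0.3, -1.3]
width: 0.0558
gripper_force: 27.0
t 7.45 pos [0.4662 0.1489 0.0389] yaw ty 2.1 tool delta [ 0.0002 -0.0012  0.0009] q [ 0.17  0.37  1.99 -0.    0.78  0.13] F [ 0.52 -0.32 -1.32] w 0.0558 g 27.0
```

```bash
python3 -m handwheel '[{"sz": 0.0005}, {"sz": 0.0005}, {"sz": 0.0005}, {}, {}]';python3 -m handwheel '[{"sz": 0.0005}, {"sz": 0.0005}, {"sz": 0.0005}, {}, {}]'
```

```text
clock: 7.87
position: [0.4662, 0.1489, 0.0382]
ee_rot: [0.0, 0.694, 0.72, 0.0]
contact_force: [-1.9, 1.1, 6.9]
width: 0.0559
gripper_force: 27.5
clock: 8.28
position: [0.4662, 0.1489, 0.0381]
ee_rot: [0.001, 0.694, 0.72, 0.001]
contact_force: [-5.6, -1.4, 18.4]
width: 0.0562
gripper_force: 28.2
```

```bash
python3 -m handwheel '[{"sz": -0.001}, {"sz": -0.001}, {}]'
python3 -m handwheel '[{}, {}, {}, {}]' 0.062; python3 -m handwheel '[{}, {}, {}]' 0.075
python3 -m handwheel '[{"sz": -0.01}, {"sz": -0.03}, {"sz": -0.04}, {"sz": -0.04}, {"sz": -0.02}]'
python3 -m handwheel '[{"sz": -0.02}, {}, {}]'; python3 to.py .454 -.154 .2;python3 - <<'E'
from w import *
d,T=wrist("w3");hsv=cv2.cvtColor(d["img"],cv2.COLOR_RGB2HSV)
circ(d,T,(hsv[...,2]>150)&(hsv[...,1]<60),.045)
E
```

```text
clock: 8.53
position: [0.4663, 0.1489, 0.0382]
ee_rot: [0.0, 0.694, 0.72, 0.0]
contact_force: [-0.8, 0.4, 6.3]
width: 0.056
gripper_force: 27.5
clock: 8.87
position: [0.466, 0.1488, 0.0375]
ee_rot: [-0.0, 0.694, 0.72, -0.0]
contact_force: [0.2, 0.5, 0.6]
width: 0.0621
gripper_force: 0.0
clock: 9.12
position: [0.466, 0.1488, 0.0377]
ee_rot: [0.0, 0.694, 0.72, -0.0]
contact_force: [0.1, 0.1, -0.5]
width: 0.0749
gripper_force: 0.0
clock: 9.53
position: [0.4679, 0.1492, 0.1822]
ee_rot: [0.002, 0.694, 0.72, 0.003]
contact_force: [1.2, 0.7, 1.0]
width: 0.0752
gripper_force: 0.0
clock: 9.78
position: [0.4665, 0.1489, 0.1986]
ee_rot: [0.001, 0.694, 0.72, 0.001]
contact_force: [0.5, 0.3, -0.3]
width: 0.0752
gripper_force: 0.0
t 9.78 pos [0.4665 0.1489 0.1986] yaw ty 2.1 tool delta [-0.3022 -0.0237 -0.0015] q [ 0.17  0.19  1.77 -0.    1.18  0.13] F [ 0.54  0.28 -0.33] w 0.0752 g 0.0
px 98 376 world 0.2939 -0.0861 r 0.0235
px 250 275 world 0.5151 0.0894 r 0.2345
px 427 79 world 0.6252 0.2367 r 0.1041
px 217 30 world 0.4369 0.2753 r 0.0277
px 81 62 world 0.3247 0.2455 r 0.0816
```

View pics/w3.png

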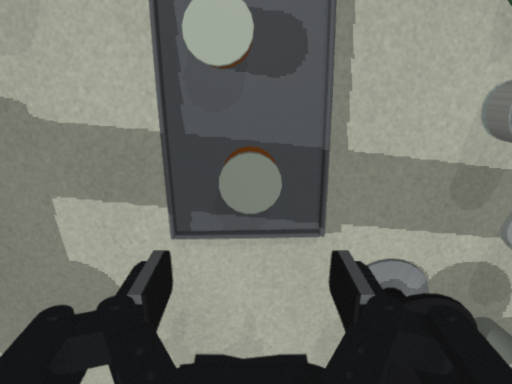

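The tub stands released in the free half of the tray at (250,182); the other tub is unmoved at (217,30). Next is weight A, the one nearer the platform.

```bash
python3 -m handwheel '[{"sx": -0.02, "sy": -0.002}, {"sx": -0.035, "sy": -0.003}, {"sx": -0.035, "sy": -0.003}, {"sx": -0.035, "sy": -0.003}, {"sx": -0.035, "sy": -0.003}]' 0.07 >/dev/null
python3 -m handwheel '[{"sx": -0.035, "sy": -0.003}, {"sx": -0.035, "sy": -0.003}, {"sx": -0.035, "sy": -0.003}, {"sx": -0.035, "sy": -0.001}, {"sx": -0.002}]' >/dev/null
python3 -m handwheel '[{}, {}, {}]' >/dev/null; python3 to.py .454 -.154 .2;python3 - <<'E'
from w import *
d,T=wrist("w4");hsv=cv2.cvtColor(d["img"],cv2.COLOR_RGB2HSV)
E
```

```text
t 10.92 pos [ 0.4525 -0.1524  0.1968] yaw ty 2.2 tool delta [-0.0017  0.0014 -0.0032] q [-0.47  0.17  1.79  0.    1.18 -0.51] F [ 1.05 -0.03 -0.06] w 0.07 g 0.0
```

View pics/w4.png

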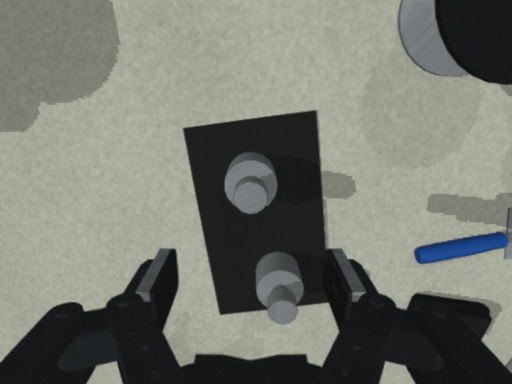

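The wrist view shows weight A's knob top at about (250,195) and weight B's at about (282,308), both standing on the mat.

Run:
```python
from h import *
o=np.load("w4.npy",allow_pickle=True).item();d,T=o["d"],o["T"]
for u,v in((250,195),(282,308)): print(on_plane(d,u,v,.077,T).round(4))
g=cv2.cvtColor(d["img"],cv2.COLOR_RGB2GRAY)
for b in((225,170,275,220),(255,280,310,335)):
    c=g[b[1]:b[3],b[0]:b[2]];h=cv2.HoughCircles(cv2.resize(c,None,fx=4,fy=4,interpolation=cv2.INTER_CUBIC),cv2.HOUGH_GRADIENT,1,200,param1=60,param2=15,minRadius=55,maxRadius=80)
    if h is not None:
        x,y,r=h[0,0]/4;print("hough",x+b[0],y+b[1],r,on_plane(d,x+b[0],y+b[1],.077,T).round(4))
```

```text
[ 0.4521 -0.1513  0.077 ]
[ 0.4846 -0.2569  0.077 ]
hough 250.875 198.125 15.95 [ 0.4529 -0.1538  0.077 ]
hough 283.375 308.875 15.45 [ 0.4859 -0.2578  0.077 ]
```

```bash
python3 -m handwheel '[{"sx": -0.001, "sy": 0.0005, "sz": 0.02}, {"sz": 0.03}, {"sz": 0.03}, {"sz": 0.025}, {"sz": 0.011}]' >/dev/null
python3 -m handwheel '[{}, {}, {}]' ; python3 to.py .453 -.1535 .08
python3 -m handwheel '[{}, {}, {}, {}]' 0.045 30;python3 -m handwheel '[{}, {}, {}, {}, {}]' 0.015 30;python3 -m handwheel '[{}, {}, {}, {}, {}]'
```

```text
clock: 11.63
position: [0.4546, -0.1544, 0.0827]
ee_rot: [0.001, 0.693, 0.721, 0.0]
contact_force: [-0.1, 0.4, 0.1]
width: 0.0697
gripper_force: 0.0
t 11.63 pos [ 0.4546 -0.1544  0.0827] yaw ty 2.2 tool delta [ 0.001  -0.0016  0.0027] q [-0.47  0.3   1.95  0.    0.88 -0.51] F [-0.15  0.43  0.1 ] w 0.0697 g 0.0
clock: 11.97
position: [0.454, -0.155, 0.0824]
ee_rot: [0.001, 0.694, 0.72, 0.0]
contact_force: [-0.1, 0.0, -0.6]
width: 0.045
gripper_force: 0.0
clock: 12.38
position: [0.4536, -0.155, 0.0821]
ee_rot: [0.0, 0.694, 0.72, -0.0]
contact_force: [-1.6, 0.8, 4.8]
width: 0.0268
gripper_force: 29.5
clock: 12.8
position: [0.4536, -0.155, 0.0821]
ee_rot: [0.0, 0.694, 0.72, -0.0]
contact_force: [-1.4, 0.3, 5.7]
width: 0.0269
gripper_force: 29.5
```

```bash
python3 -m handwheel '[{}, {"sz": -0.003}, {"sz": -0.006}, {"sz": -0.01}, {"sz": -0.01}]' - 40
python3 -m handwheel '[{"sz": -0.008}, {"sz": -0.004}, {}, {}, {}]';python3 -m handwheel '[{}, {}, {}]';python3 -m handwheel '[{}, {}]'; python3 -c "
from w import *
wrist('w5')"
```

```text
clock: 13.22
position: [0.4533, -0.1545, 0.1106]
ee_rot: [-0.001, 0.694, 0.72, -0.0]
contact_force: [0.2, 0.9, -3.1]
width: 0.0263
gripper_force: 39.6
clock: 13.63
position: [0.4533, -0.1546, 0.1223]
ee_rot: [-0.001, 0.694, 0.72, -0.0]
contact_force: [0.3, 0.8, -3.1]
width: 0.0262
gripper_force: 39.6
clock: 13.88
position: [0.4535, -0.1547, 0.1225]
ee_rot: [-0.0, 0.694, 0.72, -0.0]
contact_force: [-0.7, 0.0, -2.7]
width: 0.0262
gripper_force: 39.6
clock: 14.05
position: [0.4537, -0.1548, 0.1227]
ee_rot: [-0.0, 0.694, 0.72, -0.0]
contact_force: [0.1, 0.4, -3.5]
width: 0.0263
gripper_force: 39.6
```

View pics/w5.png

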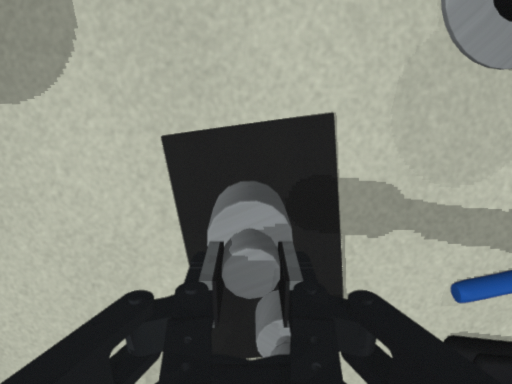

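Weight A hangs straight in the fingers at (250,262), clear of the mat. The wrist force reads about 3.1 N, so A is the lighter one. I'll set it back down.

```bash
python3 -m handwheel '[{"sz": 0.006}, {"sz": 0.01}, {"sz": 0.01}, {"sz": 0.007}, {"sz": 0.004}]' >/dev/null
python3 -m handwheel '[{"sz": 0.002}, {"sz": 0.0005}, {}, {}]';python3 -m handwheel '[{"sz": 0.0005}, {"sz": 0.0005}, {}, {}]'
```

```text
clock: 14.85
position: [0.4541, -0.155, 0.0837]
ee_rot: [0.0, 0.694, 0.72, 0.0]
contact_force: [0.2, -1.0, -2.3]
width: 0.0265
gripper_force: 39.6
clock: 15.18
position: [0.4538, -0.1549, 0.0824]
ee_rot: [0.0, 0.694, 0.72, -0.0]
contact_force: [0.3, 0.0, -3.2]
width: 0.0266
gripper_force: 39.6
```

```bash
python3 -m handwheel '[{"sz": 0.0005}, {"sz": 0.0005}, {}, {}]';python3 -m handwheel '[{"sz": 0.0003}, {"sz": 0.0002}, {}, {}]'
```

```text
clock: 15.52
position: [0.4538, -0.155, 0.0822]
ee_rot: [0.0, 0.694, 0.72, -0.0]
contact_force: [-1.5, 0.9, 5.2]
width: 0.0266
gripper_force: 40.6
clock: 15.85
position: [0.4538, -0.1551, 0.0822]
ee_rot: [0.001, 0.694, 0.72, -0.0]
contact_force: [-3.3, 0.6, 8.4]
width: 0.0263
gripper_force: 40.8
```

```bash
python3 -m handwheel '[{"sz": -0.0005}, {}, {}]' - 20; python3 -m handwheel '[{}, {}, {}]' 0.034; python3 -m handwheel '[{}, {}, {}, {}, {}]' 0.07
python3 -m handwheel '[{"sz": -0.01}, {"sz": -0.03}, {"sz": -0.035}, {"sz": -0.03}, {"sz": -0.01}]' >/dev/null
python3 -m handwheel '[{}, {}, {}]'; python3 to.py .485 -.2585 .2
python3 - <<'E'
from w import *
d,T=wrist("w6");g=cv2.cvtColor(d["img"],cv2.COLOR_RGB2GRAY)
for b in((225,170,275,220),(255,280,310,335)):
    c=g[b[1]:b[3],b[0]:b[2]];h=cv2.HoughCircles(cv2.resize(c,None,fx=4,fy=4,interpolation=cv2.INTER_CUBIC),cv2.HOUGH_GRADIENT,1,200,param1=60,param2=15,minRadius=55,maxRadius=80)
    if h is not None:
        x,y,r=h[0,0]/4;print("hough",x+b[0],y+b[1],r,on_plane(d,x+b[0],y+b[1],.077,T).round(4))
E
```

```text
clock: 16.1
position: [0.4538, -0.155, 0.0822]
ee_rot: [0.0, 0.694, 0.72, -0.0]
contact_force: [-2.7, 0.5, 7.4]
width: 0.0263
gripper_force: 40.5
clock: 16.35
position: [0.4541, -0.155, 0.0813]
ee_rot: [0.0, 0.694, 0.72, 0.0]
contact_force: [0.3, -0.4, 0.2]
width: 0.0341
gripper_force: 0.0
clock: 16.77
position: [0.4538, -0.1548, 0.0812]
ee_rot: [0.0, 0.694, 0.72, -0.0]
contact_force: [-0.2, 0.1, -0.3]
width: 0.0698
gripper_force: 0.0
clock: 17.43
position: [0.4526, -0.1543, 0.1947]
ee_rot: [-0.002, 0.694, 0.72, -0.001]
contact_force: [-0.0, 0.2, 0.1]
width: 0.0704
gripper_force: 0.0
t 17.43 pos [ 0.4526 -0.1543  0.1947] yaw ty 2.1 tool delta [-0.1053  0.0285 -0.0056] q [-0.47  0.18  1.8  -0.    1.17 -0.51] F [-0.04  0.24  0.07] w 0.0704 g 0.0
hough 251.625 196.375 16.025 [ 0.4534 -0.1536  0.077 ]
hough 283.125 306.625 17.5 [ 0.4851 -0.2557  0.077 ]
```

View pics/w6.png

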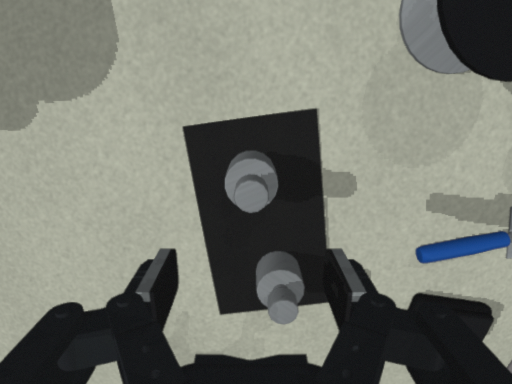

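Weight A stands upright on the mat again, with its knob at (251,195), and weight B is at (283,308). Now weight B, first moving above it and measuring its position.

```bash
python3 -m handwheel '[{"sx": -0.015, "sy": 0.004}, {"sx": -0.03, "sy": 0.008}, {"sx": -0.03, "sy": 0.009}, {"sx": -0.022, "sy": 0.006}, {"sx": -0.0073, "sy": 0.001}]' >/dev/null
python3 -m handwheel '[{}, {}, {}]' >/dev/null
python3 - <<'E'
from w import *
d,T=wrist("w7");g=cv2.cvtColor(d["img"],cv2.COLOR_RGB2GRAY)
b=(220,165,280,225)
c=g[b[1]:b[3],b[0]:b[2]];h=cv2.HoughCircles(cv2.resize(c,None,fx=4,fy=4,interpolation=cv2.INTER_CUBIC),cv2.HOUGH_GRADIENT,1,200,param1=60,param2=15,minRadius=55,maxRadius=80)
x,y,r=h[0,0]/4;print("hough",x+b[0],y+b[1],r,on_plane(d,x+b[0],y+b[1],.077,T).round(4))
E
python3 to.py .485 -.258 .082
```

```text
hough 252.625 199.625 19.0 [ 0.4866 -0.2591  0.077 ]
t 18.2 pos [ 0.4848 -0.2568  0.1959] yaw ty 2.2 tool delta [-0.0014  0.0002  0.1139] q [-0.61  0.28  1.65  0.    1.21 -0.65] F [-0.17 -0.67 -0.22] w 0.0704 g 0.0
```

```bash
python3 -m handwheel '[{"sx": -0.0015, "sy": 0.0005, "sz": 0.02}, {"sz": 0.03}, {"sz": 0.03}, {"sz": 0.024}, {"sz": 0.01}]' >/dev/null
python3 -m handwheel '[{}, {}, {}]' ; python3 -m handwheel '[{}, {}, {}, {}]' 0.045 30;python3 -m handwheel '[{}, {}, {}, {}, {}]' 0.015 30;python3 -m handwheel '[{}, {}, {}, {}]' - 55
```

```text
clock: 18.87
position: [0.4872, -0.2599, 0.0839]
ee_rot: [0.002, 0.694, 0.72, 0.0]
contact_force: [0.3, -0.4, 0.2]
width: 0.07
gripper_force: 0.0
clock: 19.2
position: [0.4864, -0.2597, 0.083]
ee_rot: [0.001, 0.694, 0.72, 0.0]
contact_force: [0.9, 0.3, 0.6]
width: 0.0452
gripper_force: 0.0
clock: 19.62
position: [0.486, -0.2596, 0.0827]
ee_rot: [0.0, 0.694, 0.72, -0.0]
contact_force: [-2.0, 0.8, 4.9]
width: 0.0264
gripper_force: 29.5
clock: 19.95
position: [0.486, -0.2596, 0.0828]
ee_rot: [0.0, 0.694, 0.72, -0.0]
contact_force: [-2.7, -0.6, 6.2]
width: 0.026
gripper_force: 53.6
```

```bash
python3 -m handwheel '[{"sz": -0.002}, {"sz": -0.004}, {"sz": -0.01}, {"sz": -0.015}, {"sz": -0.015}]' >/dev/null
python3 -m handwheel '[{"sz": -0.01}, {"sz": -0.004}, {}, {}, {}]';python3 -m handwheel '[{}, {}]';python3 to.py .631 .003 .21
```

```text
clock: 20.78
position: [0.4855, -0.259, 0.1414]
ee_rot: [-0.001, 0.694, 0.72, -0.0]
contact_force: [-0.7, 0.6, -4.8]
width: 0.0258
gripper_force: 54.7
clock: 20.95
position: [0.4857, -0.2592, 0.1415]
ee_rot: [-0.001, 0.694, 0.72, -0.0]
contact_force: [-0.5, 0.2, -5.7]
width: 0.0258
gripper_force: 54.7
t 20.95 pos [ 0.4857 -0.2592  0.1415] yaw ty 2.1 tool delta [ 0.2568  0.1548 -0.0685] q [-0.62  0.33  1.73 -0.    1.09 -0.65] F [-0.54  0.25 -5.74] w 0.0258 g 54.7
```

B reads about 5.3 N, so it is the heavier one. I'll raise it and carry it over the platform.

```bash
python3 -m handwheel '[{"sz": -0.008}, {"sz": -0.018}, {"sz": -0.02}, {"sz": -0.016}, {"sz": -0.006}]' >/dev/null
python3 -m handwheel '[{"sx": 0.008, "sy": 0.005}, {"sx": 0.018, "sy": 0.011}, {"sx": 0.025, "sy": 0.015}, {"sx": 0.028, "sy": 0.017}, {"sx": 0.028, "sy": 0.017}]' >/dev/null
python3 -m handwheel '[{"sx": 0.028, "sy": 0.017}, {"sx": 0.028, "sy": 0.017}, {"sx": 0.028, "sy": 0.017}, {"sx": 0.025, "sy": 0.015}, {"sx": 0.02, "sy": 0.012}]' >/dev/null
python3 -m handwheel '[{"sx": 0.013, "sy": 0.008}, {"sx": 0.006, "sy": 0.003}, {"sx": 0.002, "sy": 0.001}, {}, {}]';python3 -m handwheel '[{}, {}, {}, {}, {}]'; python3 to.py .631 .003 .206
python3 - <<'E'
from h import *
a=optics.get_image("top")["img"];b=optics.get_image("scene")["img"]
cv2.imwrite("pics/end.png",np.vstack([cv2.resize(a[130:290,110:370,::-1],None,fx=1.8,fy=1.8),cv2.resize(b[110:290,180:440,::-1],None,fx=1.8,fy=1.8)][:2])[:600])
E
python3 to.py .631 .003 .206
```

```text
clock: 22.62
position: [0.6307, 0.0019, 0.21]
ee_rot: [-0.0, 0.694, 0.72, -0.001]
contact_force: [-0.1, -0.8, -5.3]
width: 0.0257
gripper_force: 54.8
clock: 23.03
position: [0.6314, 0.0026, 0.2104]
ee_rot: [0.0, 0.694, 0.72, -0.0]
contact_force: [-0.3, 0.6, -5.1]
width: 0.026
gripper_force: 54.8
t 23.03 pos [0.6314 0.0026 0.2104] yaw ty 2.1 tool delta [ 0.0004 -0.0004  0.0044] q [-0.11  0.39  1.45 -0.    1.31 -0.14] F [-0.32  0.57 -5.08] w 0.026 g 54.8
t 23.13 pos [0.6315 0.0029 0.2103] yaw ty 2.1 tool delta [ 0.0001 -0.0005  0.0043] q [-0.11  0.39  1.45 -0.    1.31 -0.14] F [ 0.36 -0.91 -5.7 ] w 0.0258 g 54.8
```

View pics/end.png

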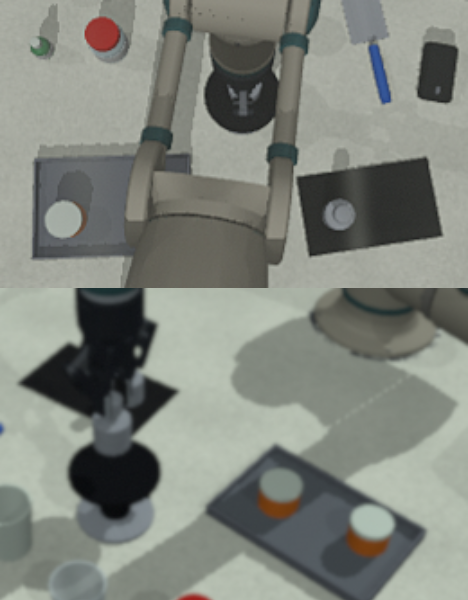

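The picture shows the heavy weight upright above the platform at (113,430), both tubs upright in the tray, and the light weight standing on the mat at (340,214). I'm handing the job in.

```bash
python3 -c "
from rig import ticket
print(ticket.sign_off())"
```

```text
the job is handed in; nothing more can be done
None
```

I've handed the job in, with no verdict returned: the tub stands in the free half of the tray, the lighter weight (weight A, nearer the platform, about 3.1 N) is upright on the mat, and the heavier one (weight B, about 5.3 N) is held upright and still about 4 cm above the platform's centre.

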